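# Dock the rubbing block behind its gravity catch

## Task

Put the rubbing block that lies in front of the vice away in its holder: set it on the plate at the holder's open end and slide it in lengthwise so that its own front edge lifts the hinged catch, on until it is fully home against the end stop and the catch has dropped behind it. Then draw the block back firmly against the catch to prove that it holds, and let go. Do not touch the catch with the gripper.

Things in the scene. Friction and masses are not known exactly. Their poses are not given: they have to be found in the camera images.
- block: Rubbing block, a plain grey block with a red top layer, 50 mm wide, 90 mm long, 34 mm high, 0.1 to 0.2 kg. Origin at the centre of its underside; x across the 50 mm width, y along the length, z up. Either end may go first. Stands flat on the bench, left front (one like it far back is fixed). Grip it across its width, 15 to 32 mm from its rear end: in the holder, guides flank its front and the catch falls behind it.
- holder: Grey plate 265 x 104 mm on four feet, fixed on the bench. Origin on the bench on the lane's centre line; x along the lane, the way in (within 0.3 rad of world x), z up. The plate's top, where the block slides, is 34 mm above the bench, from x = -135 mm (open end, toward the robot) to +130 mm. Nothing but the catch stands on it below x = 49 mm.
- home (a point): Where the centre of the block's underside lies when it is fully home: on the plate, holder x = 47 mm. Its front is then on the end stop, a cross wall whose face is at x = 92 mm, and its rear end at x = 2 mm. Two guides, 22 mm high and 54 mm apart, stand at x = 64 to 94 mm with flared mouths from x = 49 mm; they centre the block.
- entry (a point): Point on the plate's top, on the lane's centre line, at holder x = -105 mm. A block set down with the centre of its underside here and its length along holder x has its front edge 8 mm short of the catch's outer end, so it can be lowered there from above.
- catch (a joint): Steel swan-neck catch, 16 mm wide, on a pin behind the end stop (holder x = 110 mm, 50 mm above the bench). 0 = down, at rest; about 0.12 rad riding on the block's top; at most 0.9. Falls by its own 0.15 kg, no spring. Its bar runs over the lane's middle, 74 to 82 mm above the bench when down; its outer end rises 25 mm when it rides on the block.
- catch_tooth (a point): Lower edge of the catch's tooth, on its blocking face (looks into the holder): holder x = -8 mm, 55 mm above the bench. Outside it a 25 degree ramp rises to x = -52 mm; the block's upper front edge meets it at about x = -42 mm, and 1 to 5 N of push lifts the catch. It drops 3 to 10 mm before the end stop. Drawn back on the tooth, the block's centre is at holder x = 37 mm.

How it is judged (in metres and radians):
On the way, in this order (a step that is already met when the one before it is completed fails the run):
1. the block, its front edge under the ramp or its top under the tooth, has lifted the catch (value of joint catch above 0.08 rad and contact force between block and catch above 0.1 N), for 0.05 s.
2. the block is fully home (within 4 mm of the end stop) and the catch has dropped behind it (value of joint catch below 0.03 rad and x of block in the frame of holder above 0.043 m and y of block in the frame of holder between -0.006 and 0.006 m and z of block in the frame of holder between 0.03 and 0.038 m and angle between the y axis of block and the x axis of holder, either way round below 0.12 rad), for 0.2 s.
3. the block is drawn back against the dropped catch with at least 2 N (value of joint catch below 0.03 rad and contact force between block and catch above 2 N), for 0.1 s.
At the end, for the whole second after the job is handed in: The catch is down (below 0.03 rad) with the block held between it and the end stop: the block's centre at holder x = 33 to 50 mm, within 6 mm of the lane's centre line, flat on the plate (origin 30 to 38 mm over the bench), in line with the lane within 0.12 rad, at rest and released (value of joint catch below 0.03 rad and x of block in the frame of holder between 0.033 and 0.05 m and y of block in the frame of holder between -0.006 and 0.006 m and z of block in the frame of holder between 0.03 and 0.038 m and angle between the y axis of block and the x axis of holder, either way round below 0.12 rad and linear speed of block below 0.02 m/s and contact force between the fingers and block below 0.2 N); the robot touches nothing.
It fails at once if the gripper or arm presses on the catch with more than 1 N (contact force between any of the fingers, the arm and catch above 1 N).
It also fails if it takes over 43 s, if anything falls off the work surface, if the arm or the gripper's body presses on something with over 40 N, if the wrist force passes 120 N, or if a joint passes its speed limit or range.

## Robot

A 6-joint arm with a two-finger parallel gripper is mounted at the origin on a cart in front of the work surface, level with it; the furniture and walls round the work are solid. World frame = base frame: x ahead of the robot, y to its left, z up, the work surface at z = 0. Lengths are in mm, angles in rad, forces in N, time in s.
With the tool pointing down it reaches from about 400 to 925 mm from the base axis. Payload 12.5 kg.
Tool frame: the origin (TCP) lies at the centre of the arm's flange, where the gripper is bolted on; the fingertips stand 190 mm ahead of it and the grasp point (between the pads) lies env.grip_point_offset ahead of it (env.grip_point_offset is the distance from the TCP to the grasp point, in mm); z points along the fingers, x is the direction in which the jaws open and shut, and the axes are right-handed (so a half turn about z gives the same grasp; the last joint's range is limited). The gripper opens to 95 mm and grips with 3 to 60 N. Pads are 20 mm wide; open, the fingers measure 119 mm over their backs; the gripper's body (75 mm by 180 mm) begins 59 mm behind the grasp point.
Start: joints at [-1.323, 0.491, 1.559, -0, 1.092, -0.106], TCP at [216.56, -586.282, 404.761] pointing down, gripper open.
Joint ranges: [-3.1, 3.1], [-0.84, 2.19], [0.05, 2.79], [-1.13, 4.28], [0.06, 2.93], [-2.69, 2.69]. Speed limits (rad/s): [2.22, 2.22, 2.79, 3.14, 3.14, 3.14].

## Interface

Orientations are given as [roll, pitch, yaw] about the fixed x, y, z axes, in that order (R = Rz(yaw) Ry(pitch) Rx(roll)).
In Python, from cell import state, read_camera, camera_model, job_done, env gives the robot as it stands.
- The arm moves only by the tool arm_command, never from a script. Its argument "steps" is a list of rows, each a list of 6 numbers: the shift along the tool's x, y, z in cm, then the turn, a rotation vector about the tool's x, y, z in degrees. In form: [[dx, dy, dz, rx, ry, rz], ...]. A call has 1 to 12 rows; each row is the pose to reach, as a shift and turn from the pose commanded when the call began, along the tool's axes at that moment; what a row does not reach only later rows make up. A row lasts 1/12 s, in which the tool goes at most 41.7 mm and 7.16 degrees, less where a joint would pass 70% of its speed; a pose out of reach is approached as far as the arm can. A call with a gripper value outside its range is refused whole. "jaw" is the finger opening in cm, from 0 to 9.51, set as the call begins (left out, the last holds). The fingers move at their own pace and stop on an object; the grip force is fixed at half the most. Time passes only in rows, so rows that repeat a pose let the fingers close. It gives the time, the measured TCP pose, the force and the opening at its end, in the units of the state.
- state(): the state, without advancing time (a new reading comes with each control period).
- read_camera(name): name is "scene" or "top" or "wrist"; returns the picture (384x512x3 uint8, red, green, blue); there is no depth.
- camera_model(name): a dict with "K" (3x3 intrinsics, pixels), "xyz" and "rotation" of the camera in the world. Camera axes: x right, y up, looking along -z (the intrinsics and any distortion apply to the point x, -y, -z); pixel columns grow to the right and rows downward; lengths in mm; the calibration is good to about 2 mm. A picture is of the moment at which its call begins: read the wrist's pose just before it. camera_model takes no time and is no camera call; for the wrist camera it gives the pose at the moment of the call.
- job_done(): hands the job in, once; it reports no verdict.
The state is a dict: "t": time; "joints": joint angles; "qvel": joint speeds; "tau": joint torques, N m; "eef_pos": TCP position; "tcp_rot": TCP orientation; "ft_force": force on the tool from outside, world axes, zero at the start; "moment": the same for the moment, N m; "opening": opening from 0.0 (shut) to 1.0 (fully open).
Only numpy, scipy, OpenCV 4.12 (cv2) and the standard library are available. Lean on these libraries where they do the work, as an engineer would, in place of code of your own. Each camera call takes 0.05 s, during which the arm holds its last target. There are 200 camera calls.

## Working session

There is one attempt and no reset: what is moved stays moved. The work goes in short steps, Python scripts to look and compute and a tool call to move; the robot and the scene stay as the last step left them, time stands still between calls to the robot, and variables do not carry over. Pictures are saved under pics/ and viewed, about 8 in all and at most 12, crops included, and the job is handed in when it is done.

Besides the shell and the picture viewer there is one more tool, called after ">>>" by a JSON object that holds its "fn" and its "kwargs", one argument or row to a line. arm_command: Moves the arm, as the interface text tells. Its arguments: {"type":"object","properties":{"steps":{"type":"array"},"jaw":{"type":"number"}},"required":["steps"]}

```bash
ls; mkdir -p pics; python3 - <<'E'
from cell import *
import cv2, numpy as np
s=state();print(s, env.grip_point_offset)
for n in ("scene","top"):
    im=read_camera(n);cv2.imwrite(f"pics/{n}.png",im[:,:,::-1]);m=camera_model(n);print(n,m)
a=cv2.imread("pics/scene.png");b=cv2.imread("pics/top.png")
E
```

```text
pics
{'t': 0.0, 'joints': array([-1.32258989e+00,  4.91555973e-01,  1.55948564e+00,  5.41509850e-06,
        1.09168662e+00, -1.05601596e-01]), 'qvel': array([-3.63470927e-04, -1.65083922e-03, -5.84853672e-06,  7.46540161e-04,
        4.51864167e-04, -1.32257942e-04]), 'tau': array([ 2.62615674e-05, -6.12652159e+01, -2.58188045e+01,  6.92947232e-02,
        4.81447473e-02, -7.31311161e-05]), 'eef_pos': array([ 216.55523259, -586.23725486,  404.15138988]), 'tcp_rot': array([-3.14146818e+00,  1.12875223e-03, -1.21699072e+00]), 'ft_force': array([-0.70400975, -0.37984188,  0.20600819]), 'moment': array([-0.02480534,  0.01144565,  0.05222706]), 'opening': 0.9966932910661072} 171.3
scene {'K': array([[447.53283793,   0.        , 256.28610852],
       [  0.        , 447.53283793, 192.1238966 ],
       [  0.        ,   0.        ,   1.        ]]), 'xyz': array([ 824.95254157, -280.08912437,  788.75761619]), 'rotation': array([ 0.65707532, -0.00888198,  0.57281298])}
top {'K': array([[431.39098198,   0.        , 258.69076103],
       [  0.        , 431.39098198, 194.00888716],
       [  0.        ,   0.        ,   1.        ]]), 'xyz': array([ 441.80730654,  187.16803485, 1039.4161638 ]), 'rotation': array([ 0.08300613, -0.00612079, -1.56693276])}
```

View pics/scene.png

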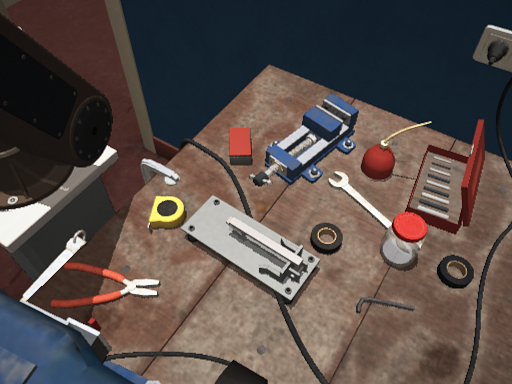

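View pics/top.png

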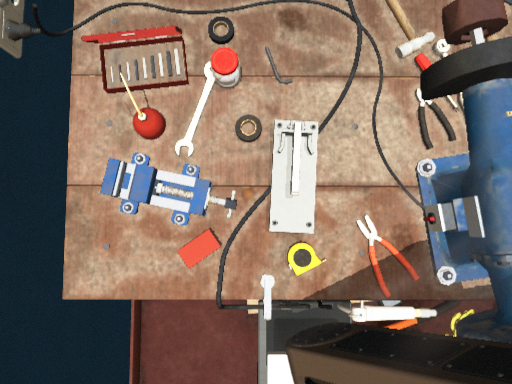

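The red block is at about (200,248) in the top view and the holder plate runs from (273,120) to (312,233). I'll enlarge both.

```bash
cat > h.py <<'E'
import numpy as np, cv2
from scipy.spatial.transform import Rotation as R
from cell import *
def ray(m,uv,z):
    d=np.linalg.inv(m["K"])@[uv[0],uv[1],1]; d=R.from_euler('xyz',m["rotation"]).as_matrix()@[d[0],-d[1],-d[2]]
    return (m["xyz"]+d*(z-m["xyz"][2])/d[2])
def proj(m,p):
    c=R.from_euler('xyz',m["rotation"]).as_matrix().T@(np.array(p)-m["xyz"]); q=m["K"]@[c[0],-c[1],-c[2]]; return q[:2]/q[2]
E
python3 - <<'E'
import cv2,numpy as np
b=cv2.imread("pics/top.png")
c1=cv2.resize(b[222:274,168:232],None,fx=6,fy=6,interpolation=cv2.INTER_CUBIC)  # 384x312
c2=cv2.resize(b[112:240,262:327],None,fx=4.6,fy=4.6,interpolation=cv2.INTER_CUBIC)
o=np.zeros((600,800,3),np.uint8);o[:c1.shape[0],:c1.shape[1]]=c1;o[:c2.shape[0],400:400+c2.shape[1]]=c2
cv2.imwrite("pics/crop.png",o)
hsv=cv2.cvtColor(b,cv2.COLOR_BGR2HSV)
m=((hsv[...,0]<8)|(hsv[...,0]>172))&(hsv[...,1]>150)&(hsv[...,2]>90)
k=np.zeros(m.shape,np.uint8);k[222:280,165:235]=m[222:280,165:235]
cs,_=cv2.findContours(k,0,2);c=max(cs,key=cv2.contourArea);print(cv2.minAreaRect(c),cv2.boxPoints(cv2.minAreaRect(c)))
E
```

```text
((198.53256225585938, 248.125244140625), (21.717304229736328, 39.436439514160156), 54.86581039428711) [[176.15779 250.59268]
 [208.40916 227.89726]
 [220.90733 245.6578 ]
 [188.65596 268.3532 ]]
```

View pics/crop.png

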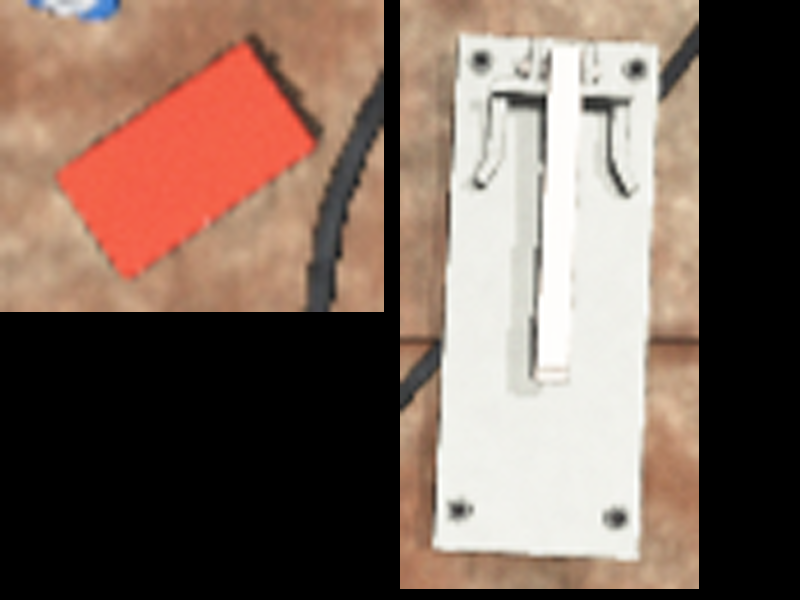

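The crop shows the block's top corners at (248,40), (318,143), (128,278) and (56,176), and the plate corners at (459,34), (658,45), (638,558) and (433,549).

```bash
python3 - <<'E'
from h import *
m=camera_model("top")
f=lambda p,s,o:((np.array(p)+.5)/s-.5+o)
B=[ray(m,f(p,6,[168,222]),34) for p in [(248,40),(318,143),(128,278),(56,176)]]
H=[ray(m,f(np.array(p)-[400,0],4.6,[262,112]),34) for p in [(459,34),(658,45),(638,558),(433,549)]]
B=np.array(B);H=np.array(H);print(B.round(1),H.round(1))
print("block c",B.mean(0), [np.linalg.norm(B[i]-B[i-1]) for i in range(4)])
d=(B[0]-B[3])+(B[1]-B[2]);print("block len yaw",np.arctan2(d[1],d[0]))
e=B[0]-B[1]+B[3]-B[2];print("width dir",np.arctan2(e[1],e[0]))
d=(H[0]-H[3])+(H[1]-H[2]);y=np.arctan2(d[1],d[0]);e=H[0]-H[1]+H[3]-H[2];print("plate",[np.linalg.norm(H[i]-H[i-1]) for i in range(4)],"yaw",y,np.arctan2(e[1],e[0])-np.pi/2)
c=H.mean(0);u=np.array([np.cos(y),np.sin(y),0]);o=c-u*(-2.5);print("origin",o,"entry",o-105*u,"home",o+47*u)
E
```

```text
[[445.2 296.6  34. ]
 [405.7 269.1  34. ]
 [353.9 341.4  34. ]
 [392.7 369.8  34. ]] [[704.3 144.7  34. ]
 [699.1  41.9  34. ]
 [435.3  54.   34. ]
 [439.5 157.6  34. ]]
block c [399.38500118 319.21632325  34.        ] [np.float64(90.07017761263965), np.float64(48.140594875579055), np.float64(88.94722934750439), np.float64(48.041912388718956)]
block len yaw -0.9491145006165684
width dir 0.6200827861848948
plate [np.float64(265.13781201839566), np.float64(102.86147204129747), np.float64(264.01088340260975), np.float64(103.6369521908721)] yaw -0.04724792191325152 -0.04529214573495621
origin [572.04658615  99.42249699  34.        ] entry [467.16376357 104.38168319  34.        ] home [618.99413531  97.20267079  34.        ]
```

```bash
python3 - <<'E'
from h import *
m=camera_model("top");print(camera_model("wrist"))
for p in [(416,165),(432,290),(460,285),(425,85),(415,170)]: print(p,ray(m,p,0).round(),ray(m,p,300).round())
# full-scale link-height silhouettes: where would TCP paths at z=400 project
w=read_camera("wrist")[:,:,::-1];b=cv2.imread("pics/top.png")
c=cv2.resize(b[0:384,340:512],None,fx=1.5,fy=1.5)
o=np.zeros((576,790,3),np.uint8);o[:384,:512]=w;o[:,520:520+258]=c;cv2.imwrite("pics/w1.png",o)
E
```

```text
{'K': array([[327.51505622,   0.        , 252.68370754],
       [  0.        , 327.51505622, 190.48268696],
       [  0.        ,   0.        ,   1.        ]]), 'xyz': array([ 295.68575501, -556.96003229,  384.53020829]), 'rotation': array([-0.30216044,  0.00178624, -1.21675924])}
(416, 165) [ 601. -202.    0.] [555. -90. 300.]
(432, 290) [ 301. -232.    0.] [ 342. -111.  300.]
(460, 285) [ 313. -299.    0.] [ 350. -159.  300.]
(425, 85) [ 801. -230.    0.] [ 697. -109.  300.]
(415, 170) [ 589. -199.    0.] [546. -88. 300.]
```

View pics/w1.png

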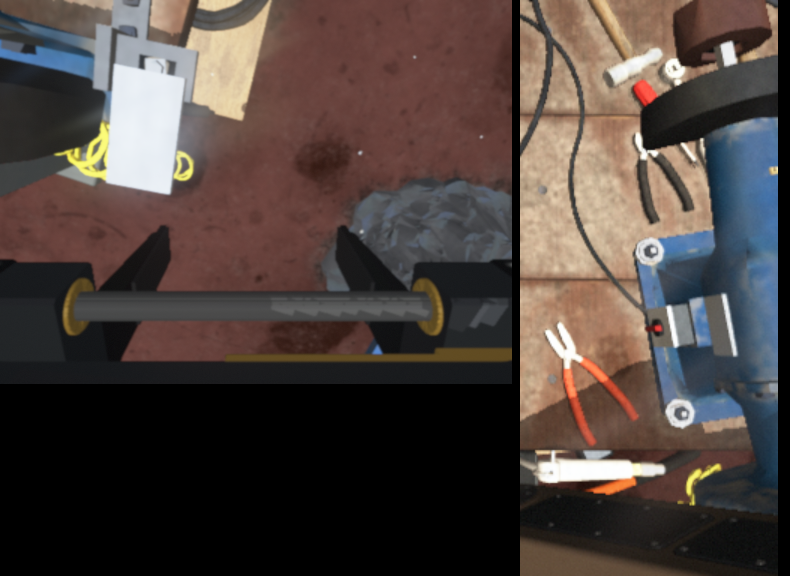

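The wrist view shows the gripper beyond a bench grinder (blue, right part of the top view), so I rise first and swing over it.

>>> {"fn": "arm_command", "kwargs": {
  "steps": [
    [0,0,-4,0,0,0],
    [0,0,-8,0,0,0],
    [0,0,-12,0,0,0],
    [0,0,-16,0,0,0],
    [0,0,-20,0,0,0],
    [0,0,-24,0,0,0],
    [0,0,-28,0,0,0],
    [0,0,-30,0,0,0],
    [0,0,-30,0,0,0]
  ]
}}

```text
t: 0.9
eef_pos: [216.2, -585.0, 709.7]
tcp_rot: [3.141, -0.007, -1.217]
ft_force: [0.3, 0.5, -0.4]
opening: 1.0
```

```bash
cat >> h.py <<'E'
def rows(wp,p0=None,yaw0=None):
    "world waypoints (x,y,z mm,yaw) -> rows in tool axes, tool pointing down"
    s=state(); p0=s["eef_pos"] if p0 is None else np.array(p0); yaw0=s["tcp_rot"][2] if yaw0 is None else yaw0
    T=R.from_euler('xyz',[np.pi,0,yaw0])
    for x,y,z,w in wp:
        d=T.inv().apply(np.array([x,y,z])-p0)/10; a=-np.degrees((w-yaw0+np.pi)%(2*np.pi)-np.pi)
        print([round(float(v),2) for v in d]+[0,0,round(float(a),1)])
E
python3 - <<'E'
from h import *
a0=-1.217;p=[216.5,-586,705]
W=[]
for i in range(1,31):
    t=i/30;a=a0+t*(0.717-a0);r=625+(513-625)*min(1,t*2);W.append((r*np.cos(a),r*np.sin(a),705,-1.217+t*(0.621+1.217)))
for k in range(0,30,10):
    print();s=(p,a0) if k==0 else (W[k-1][:3],W[k-1][3]);rows(W[k:k+10],*s);print(np.round(W[k+9],1))
E
```

```text
[-0.85, -3.97, -0.0, 0, 0, -3.5]
[-1.97, -7.84, -0.0, 0, 0, -7.0]
[-3.33, -11.58, -0.0, 0, 0, -10.5]
[-4.93, -15.17, -0.0, 0, 0, -14.0]
[-6.73, -18.61, -0.0, 0, 0, -17.6]
[-8.74, -21.88, -0.0, 0, 0, -21.1]
[-10.93, -24.97, -0.0, 0, 0, -24.6]
[-13.3, -27.87, -0.0, 0, 0, -28.1]
[-15.82, -30.57, -0.0, 0, 0, -31.6]
[-18.48, -33.06, -0.0, 0, 0, -35.1]
[ 4.626e+02 -2.981e+02  7.050e+02 -6.000e-01]

[-0.97, -3.47, -0.0, 0, 0, -3.5]
[-2.16, -6.82, -0.0, 0, 0, -7.0]
[-3.55, -10.04, -0.0, 0, 0, -10.5]
[-5.13, -13.12, -0.0, 0, 0, -14.0]
[-6.89, -16.04, -0.0, 0, 0, -17.6]
[-8.14, -19.1, -0.0, 0, 0, -21.1]
[-9.58, -22.08, -0.0, 0, 0, -24.6]
[-11.21, -24.95, -0.0, 0, 0, -28.1]
[-13.02, -27.72, -0.0, 0, 0, -31.6]
[-15.01, -30.36, -0.0, 0, 0, -35.1]
[511.7  37.1 705.    0. ]

[-0.32, -3.29, -0.0, 0, 0, -3.5]
[-0.85, -6.56, -0.0, 0, 0, -7.0]
[-1.59, -9.78, -0.0, 0, 0, -10.5]
[-2.53, -12.95, -0.0, 0, 0, -14.0]
[-3.68, -16.05, -0.0, 0, 0, -17.6]
[-5.02, -19.07, -0.0, 0, 0, -21.1]
[-6.56, -22.0, -0.0, 0, 0, -24.6]
[-8.28, -24.82, -0.0, 0, 0, -28.1]
[-10.18, -27.53, -0.0, 0, 0, -31.6]
[-12.25, -30.11, -0.0, 0, 0, -35.1]
[3.867e+02 3.371e+02 7.050e+02 6.000e-01]
```

>>> {"fn": "arm_command", "kwargs": {
  "steps": [
    [-0.9,-4,0,0,0,-3.5],
    [-2,-7.8,0,0,0,-7],
    [-3.3,-11.6,0,0,0,-10.5],
    [-4.9,-15.2,0,0,0,-14],
    [-6.7,-18.6,0,0,0,-17.6],
    [-8.7,-21.9,0,0,0,-21],
    [-10.9,-25,0,0,0,-24.6],
    [-13.3,-27.9,0,0,0,-28],
    [-15.8,-30.6,0,0,0,-31.6],
    [-18.5,-33,0,0,0,-35]
  ]
}}

```text
t: 1.73
eef_pos: [463.1, -296.9, 703.5]
tcp_rot: [-3.141, 0.002, -0.603]
ft_force: [0.5, -0.7, -0.5]
opening: 0.998
```

>>> {"fn": "arm_command", "kwargs": {
  "steps": [
    [-1,-3.5,0,0,0,-3.5],
    [-2.2,-6.8,0,0,0,-7],
    [-3.6,-10,0,0,0,-10.5],
    [-5.1,-13.1,0,0,0,-14],
    [-6.9,-16,0,0,0,-17.6],
    [-8.1,-19.1,0,0,0,-21],
    [-9.6,-22.1,0,0,0,-24.6],
    [-11.2,-25,0,0,0,-28],
    [-13,-27.7,0,0,0,-31.6],
    [-15,-30.4,0,0,0,-35]
  ]
}}

```text
t: 2.57
eef_pos: [512.2, 38.5, 703.6]
tcp_rot: [-3.142, 0.002, 0.008]
ft_force: [0.3, 0.6, -0.6]
opening: 1.002
```

>>> {"fn": "arm_command", "kwargs": {
  "steps": [
    [-0.3,-3.3,0,0,0,-3.5],
    [-0.9,-6.6,0,0,0,-7],
    [-1.6,-9.8,0,0,0,-10.5],
    [-2.5,-13,0,0,0,-14],
    [-3.7,-16,0,0,0,-17.6],
    [-5,-19,0,0,0,-21],
    [-6.6,-22,0,0,0,-24.6],
    [-8.3,-24.8,0,0,0,-28],
    [-10.2,-27.5,0,0,0,-31.6],
    [-12.2,-30.1,0,0,0,-35],
    [-12.2,-30.1,0,0,0,-35]
  ]
}}

```text
t: 3.48
eef_pos: [385.9, 340.4, 704.0]
tcp_rot: [-3.14, 0.001, 0.623]
ft_force: [-0.5, 0.6, 0.7]
opening: 0.998
```

>>> {"fn": "arm_command", "kwargs": {
  "steps": [
    [-0.1,0.3,4,0,0,0],
    [-0.1,0.3,8,0,0,0],
    [-0.1,0.3,12,0,0,0],
    [-0.1,0.3,16,0,0,0],
    [-0.1,0.3,20,0,0,0],
    [-0.1,0.3,24,0,0,0],
    [-0.1,0.3,28,0,0,0],
    [-0.1,0.3,32,0,0,0],
    [-0.1,0.3,36,0,0,0],
    [-0.1,0.3,38,0,0,0],
    [-0.1,0.3,38,0,0,0]
  ]
}}

```text
t: 4.4
eef_pos: [388.9, 333.4, 320.3]
tcp_rot: [-3.141, 0.008, 0.615]
ft_force: [0.0, 0.1, 0.0]
opening: 0.998
```

```bash
python3 - <<'E'
from h import *
import pickle
m=camera_model("wrist");s=state();w=read_camera("wrist");pickle.dump(m,open("w2.pkl","wb"))
print(s["eef_pos"],s["tcp_rot"],m["xyz"],m["rotation"])
u=np.array([np.cos(-.949),np.sin(-.949)]);v=np.array([-u[1],u[0]])
for a,b in [(45,25),(45,-25),(-45,-25),(-45,25)]: print(proj(m,[*(np.array([399.4,319.2])+a*u+b*v),34]).round(1))
cv2.imwrite("pics/w2.png",cv2.resize(w,(768,576),interpolation=cv2.INTER_CUBIC)[:,:,::-1])
E
```

```text
[388.86308627 333.43988436 320.34004158] [-3.141471    0.00818984  0.61496667] [339.54502592 402.45996267 300.62401463] [-0.30184149  0.00766164  0.61519534]
[283.6 258. ]
[228.7 258.2]
[225.7 161.3]
[286. 161.]
```

View pics/w2.png

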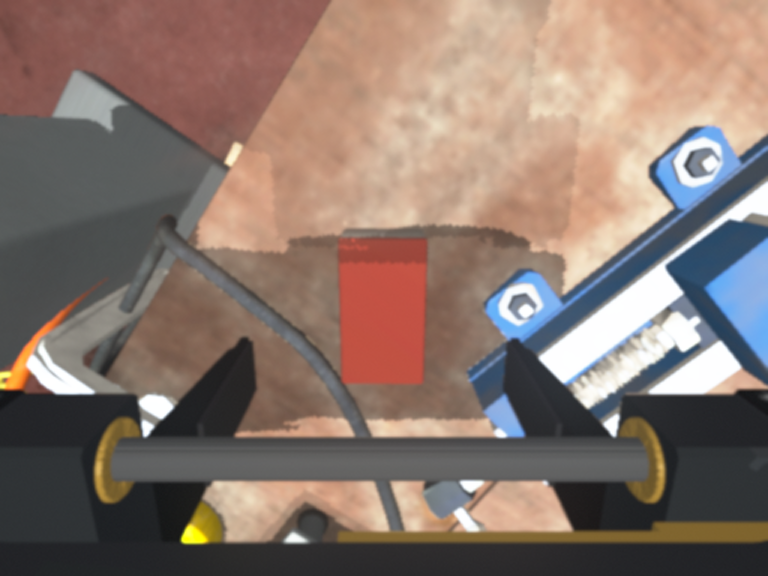

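The block's top corners lie at (340,238), (427,238), (425,383) and (342,383) in the 1.5x wrist view, close to the predicted positions. Both fingers have room.

```bash
python3 - <<'E'
from h import *
import pickle
m=pickle.load(open("w2.pkl","rb"))
B=np.array([ray(m,(np.array(p)+.5)/1.5-.5,34) for p in [(425,383),(342,383),(340,238),(427,238)]])
c=B.mean(0);d=B[0]+B[1]-B[2]-B[3];y=np.arctan2(d[1],d[0]);print(c,[np.linalg.norm(B[i]-B[i-1]).round(1) for i in range(4)],y)
c=(c[:2]+[399.4,319.2])/2;g=c-22*np.array([np.cos(y),np.sin(y)]);print(g,y+np.pi/2,state()["eef_pos"])
print(state()["joints"])
rows([(*g,z,y+np.pi/2) for z in (215,197.3)])
E
```

```text
[397.52763288 321.07657432  34.        ] [np.float64(89.2), np.float64(50.3), np.float64(89.3), np.float64(48.0)] -0.9530627882168788
[385.72165744 338.07253886] 0.6177335385780177 [389.39880219 333.88350198 322.88308187]
[ 5.79986036e-01  4.41565070e-01  1.92030443e+00 -2.02220500e-04
  7.84581805e-01 -3.49559199e-02]
[-0.06, -0.55, 10.79, 0, 0, -0.2]
[-0.06, -0.55, 12.56, 0, 0, -0.2]
```

>>> {"fn": "arm_command", "kwargs": {
  "steps": [
    [-0.1,-0.5,4,0,0,0],
    [-0.1,-0.5,8,0,0,0],
    [-0.1,-0.5,11,0,0,0],
    [-0.1,-0.5,12.5,0,0,0],
    [-0.1,-0.5,12.5,0,0,0],
    [-0.1,-0.5,12.5,0,0,0]
  ]
}}

```text
t: 4.95
eef_pos: [386.3, 338.0, 200.7]
tcp_rot: [3.141, -0.001, 0.615]
ft_force: [0.2, 0.4, 1.1]
opening: 0.999
```

```bash
python3 - <<'E'
from h import *
s=state();print(s["t"],s["eef_pos"],s["tcp_rot"],s["ft_force"])
rows([(385.7,338.1,197.3,.618)])
E
```

```text
4.95 [386.27021134 338.0138457  200.73051268] [ 3.14148648e+00 -7.06121323e-04  6.15411298e-01] [0.18019272 0.41106307 1.05900938]
[-0.04, -0.04, 0.34, 0, 0, -0.1]
```

>>> {"fn": "arm_command", "kwargs": {
  "steps": [
    [0,0,0.3,0,0,0],
    [0,0,0.3,0,0,0]
  ]
}}

```text
t: 5.12
eef_pos: [386.1, 338.0, 198.2]
tcp_rot: [3.141, -0.003, 0.616]
ft_force: [-0.3, 0.7, -0.1]
opening: 0.999
```

>>> {"fn": "arm_command", "kwargs": {
  "steps": [
    [0,0,0,0,0,0],
    [0,0,0,0,0,0],
    [0,0,0,0,0,0],
    [0,0,0,0,0,0],
    [0,0,0,0,0,0],
    [0,0,0,0,0,0],
    [0,0,0,0,0,0],
    [0,0,0,0,0,0],
    [0,0,0,0,0,0],
    [0,0,0,0,0,0]
  ],
  "jaw": 4
}}

```text
t: 5.95
eef_pos: [385.7, 337.8, 196.7]
tcp_rot: [3.142, 0.0, 0.616]
ft_force: [0.4, -0.5, -0.4]
opening: 0.524
```

```bash
python3 - <<'E'
from h import *
s=state();print(s["t"],s["eef_pos"],s["tcp_rot"],s["ft_force"],s["opening"]*95.1,s["joints"])
w=0.615
u=np.array([np.cos(-.0467),np.sin(-.0467)]);o=np.array([572.0,99.4])
g=o+(-105-22)*u;print(g)
p=s["eef_pos"];rows([(*p[:2],290,w),(*g,300,-.0467+np.pi/2)])
E
```

```text
5.95 [385.72185109 337.7696586  196.66218223] [3.14152639e+00 1.01971690e-04 6.15546421e-01] [ 0.4218142  -0.45893121 -0.36517033] 49.86892010131196 [ 5.90337446e-01  6.53071170e-01  2.00762090e+00 -1.48738361e-04
  4.81000857e-01 -2.50771141e-02]
[445.13846135 105.32874446]
[0.0, 0.0, -9.33, 0, 0, 0.0]
[-8.57, 22.41, -10.33, 0, 0, -52.1]
```

>>> {"fn": "arm_command", "kwargs": {
  "steps": [
    [0,0,-4,0,0,0],
    [0,0,-8,0,0,0],
    [0,0,-10.3,0,0,0],
    [-0.9,2.5,-10.3,0,0,-6],
    [-1.9,5,-10.3,0,0,-12],
    [-3,8,-10.3,0,0,-19],
    [-4.2,11,-10.3,0,0,-26],
    [-5.4,14,-10.3,0,0,-33],
    [-6.5,17,-10.3,0,0,-40],
    [-7.6,20,-10.3,0,0,-46],
    [-8.6,22.4,-10.3,0,0,-52],
    [-8.6,22.4,-10.3,0,0,-52]
  ]
}}

```text
t: 6.95
eef_pos: [445.7, 101.8, 299.7]
tcp_rot: [3.141, 0.001, 1.531]
ft_force: [-0.5, 0.6, -1.8]
opening: 0.525
```

```bash
python3 - <<'E'
from h import *
import pickle
m=camera_model("wrist");s=state();w=read_camera("wrist");t=read_camera("top");pickle.dump(m,open("w3.pkl","wb"))
print(s["t"],s["eef_pos"],s["tcp_rot"],s["ft_force"],s["opening"])
c=cv2.resize(t[112:250,255:335],None,fx=4,fy=4,interpolation=cv2.INTER_CUBIC)
o=np.zeros((576,790,3),np.uint8);o[:336,:448]=cv2.resize(w,(448,336));o[:552,460:780]=c
cv2.imwrite("pics/w3.png",o[:,:,::-1]);np.save("t3",t);np.save("w3",w)
E
```

```text
6.95 [445.73283618 101.77769566 299.6506445 ] [3.14129744e+00 5.23988797e-04 1.53075822e+00] [-0.45209858  0.57712377 -1.840948  ] 0.5254721143544028
```

View pics/w3.png

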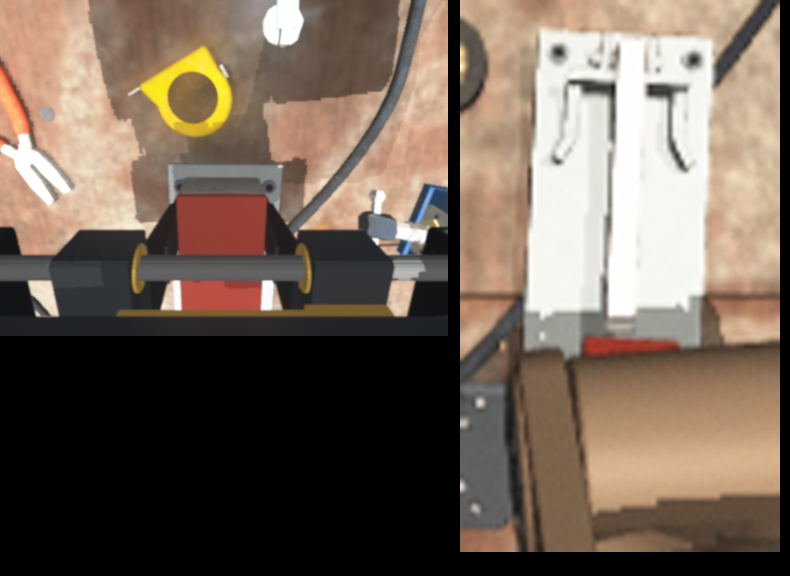

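The wrist view shows the block's rear top edge at (176,195)-(267,195) and the plate's open edge at (168,165)-(284,165). The top view shows the block's front edge, still high, short of the catch end. I'll use the wrist view to refine lateral and lengthwise position.

```bash
python3 - <<'E'
from h import *
import pickle
w=np.load("w3.npy")
c=cv2.resize(w[170:260,180:335],None,fx=5,fy=5,interpolation=cv2.INTER_CUBIC);cv2.imwrite("pics/w3c.png",c[:,:,::-1])
E
```

```text
(no output)
```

View pics/w3c.png

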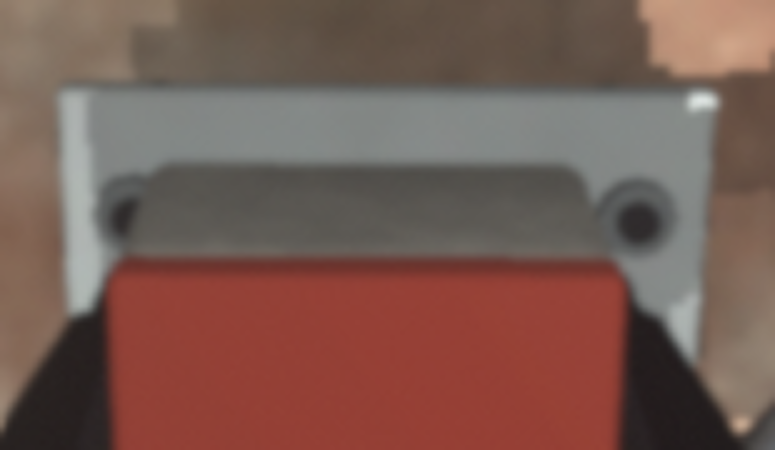

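```bash
python3 - <<'E'
from h import *
import pickle
m=pickle.load(open("w3.pkl","rb"))
g=lambda p,z:ray(m,(np.array(p)+.5)/5-.5+np.array([180,170]),z)
P=[g((60,90),34),g((718,94),34)];B=[g((106,260),137),g((628,260),137)];L=[g((148,165),103),g((582,165),103)]
for a in (P,B,L): print(np.round(a,1),np.mean(a,0).round(1),np.linalg.norm(a[0]-a[1]).round(1),np.arctan2(a[0][0]-a[1][0],-(a[0][1]-a[1][1])))
pm=np.mean(P,0);bm=np.mean(B,0)
for y in (-.0467,-.055):
  u=np.array([np.cos(y),np.sin(y),0]);v=np.array([-u[1],u[0],0]);o=pm+135*u
  print("holder o",o,"block rear in holder",(bm-o)@u,(bm-o)@v,"tool",(np.array([445.73,101.78,0])-o)@u,(np.array([445.73,101.78,0])-o)@v)
s=state();print(s["eef_pos"],s["tcp_rot"])
E
```

```text
[[433.3  54.3  34. ]
 [438.1 157.5  34. ]] [435.7 105.9  34. ] 103.3 -0.046262492669211494
[[419.8  78.3 137. ]
 [421.8 127.5 137. ]] [420.8 102.9 137. ] 49.2 -0.03995266338800255
[[422.3  77.8 103. ]
 [424.3 127.5 103. ]] [423.3 102.6 103. ] 49.7 -0.039927449196418725
holder o [570.5896538  99.6345498  34.       ] block rear in holder -149.77226132971967 -3.71581760183792 tool -124.82368206489076 -3.685715495636887
holder o [570.53270109  98.51550135  34.        ] block rear in holder -149.7409115701122 -3.838297972512417 tool -124.79344149877546 -3.60112607281176
[444.98045468 104.42094719 299.62824312] [-3.14131498e+00  4.06459260e-05  1.51926247e+00]
```

>>> {"fn": "arm_command", "kwargs": {
  "steps": [
    [0.1,0,3,0,0,-0.3],
    [0.1,0,5,0,0,-0.3],
    [0.1,0,6.2,0,0,-0.3],
    [0.1,0,6.7,0,0,-0.3],
    [0.1,0,6.7,0,0,-0.3],
    [0.1,0,6.7,0,0,-0.3]
  ]
}}

```text
t: 7.55
eef_pos: [444.9, 106.8, 233.0]
tcp_rot: [-3.142, 0.0, 1.528]
ft_force: [0.0, 0.1, -1.5]
opening: 0.524
```

>>> {"fn": "arm_command", "kwargs": {
  "steps": [
    [0,0,0,0,0,0],
    [0,0,0,0,0,0]
  ]
}}

```text
t: 7.72
eef_pos: [445.0, 106.5, 233.5]
tcp_rot: [3.14, -0.0, 1.528]
ft_force: [1.2, -0.7, -2.4]
opening: 0.524
```

>>> {"fn": "arm_command", "kwargs": {
  "steps": [
    [-0.1,0,0.15,0,0,0.2],
    [-0.1,0,0.25,0,0,0.2],
    [-0.1,0,0.3,0,0,0.2],
    [-0.1,0,0.3,0,0,0.2]
  ]
}}

```text
t: 8.05
eef_pos: [444.9, 105.2, 230.6]
tcp_rot: [3.14, -0.0, 1.525]
ft_force: [-2.7, -0.7, 13.8]
opening: 0.523
```

```bash
python3 - <<'E'
from h import *
for i in range(3):
    s=state();print(s["eef_pos"].round(1),s["tcp_rot"].round(3),s["ft_force"].round(2));read_camera("top")
E
```

```text
[444.9 105.2 230.6] [ 3.14  -0.     1.525] [-2.67 -0.74 13.79]
[444.9 105.2 230.6] [ 3.14  -0.     1.525] [-3.32 -0.95 13.54]
[444.9 105.2 230.6] [ 3.14  -0.     1.525] [-2.77  0.47 13.81]
```

>>> {"fn": "arm_command", "kwargs": {
  "steps": [
    [0,0,-0.04,0,0,0],
    [0,1,-0.04,0,0,0],
    [0,2,-0.04,0,0,0],
    [0,3,-0.04,0,0,0],
    [0,4,-0.04,0,0,0],
    [0,5,-0.04,0,0,0],
    [0,5,-0.04,0,0,0]
  ]
}}

```text
t: 8.78
eef_pos: [495.9, 102.8, 230.5]
tcp_rot: [3.141, 0.0, 1.525]
ft_force: [2.3, -1.1, 8.4]
opening: 0.522
```

```bash
python3 - <<'E'
from h import *
s=state();print(s["t"],s["eef_pos"].round(1),s["tcp_rot"].round(3),s["ft_force"].round(2))
a=read_camera("scene");np.save("s4",a)
c=cv2.resize(a[180:310,160:330],None,fx=4,fy=4,interpolation=cv2.INTER_CUBIC);cv2.imwrite("pics/s4.png",c[:,:,::-1])
E
```

```text
8.7833 [495.9 102.8 230.5] [3.141 0.    1.525] [ 2.29 -1.1   8.44]
```

View pics/s4.png

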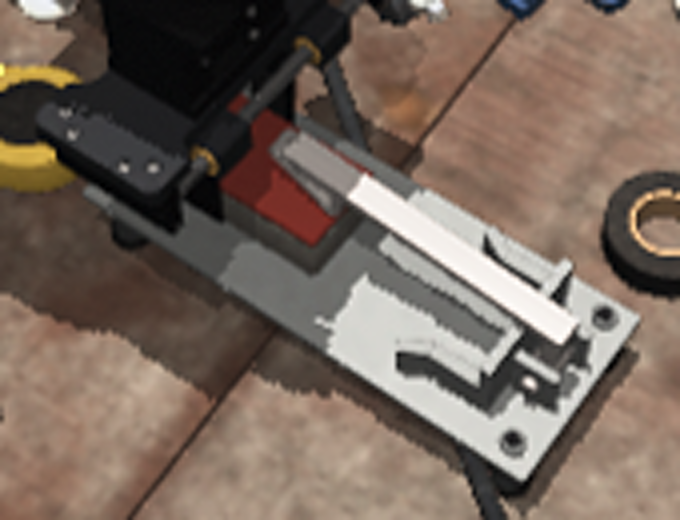

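The scene crop shows the block's front under the ramp, with the catch's outer end at (285,145) lifted onto its top between the fingers. The gripper body's underside (about 118 mm) clears the lifted bar (about 107 mm). I'll keep sliding.

>>> {"fn": "arm_command", "kwargs": {
  "steps": [
    [0,1,0,0,0,0],
    [0,2,0,0,0,0],
    [0,3,0,0,0,0],
    [0,4,0,0,0,0],
    [0,5,0,0,0,0],
    [0,6,0,0,0,0],
    [0,6,0,0,0,0]
  ]
}}

```text
t: 9.42
eef_pos: [555.9, 100.0, 230.5]
tcp_rot: [3.14, -0.0, 1.525]
ft_force: [1.6, -0.7, 5.9]
opening: 0.524
```

>>> {"fn": "arm_command", "kwargs": {
  "steps": [
    [0,0.7,0,0,0,0],
    [0,1.4,0,0,0,0],
    [0,2.1,0,0,0,0],
    [0,2.8,0,0,0,0],
    [0,2.8,0,0,0,0]
  ]
}}

```text
t: 9.83
eef_pos: [583.1, 98.8, 230.6]
tcp_rot: [3.141, 0.0, 1.525]
ft_force: [0.2, -0.3, 5.5]
opening: 0.524
```

Next comes the last stretch of about 15 mm, in small steps while watching the force.

>>> {"fn": "arm_command", "kwargs": {
  "steps": [
    [0,0.3,0,0,0,0],
    [0,0.6,0,0,0,0],
    [0,0.9,0,0,0,0],
    [0,1.1,0,0,0,0],
    [0,1.1,0,0,0,0]
  ]
}}

```text
t: 10.25
eef_pos: [593.4, 98.4, 230.5]
tcp_rot: [-3.141, 0.0, 1.525]
ft_force: [-3.3, -0.8, 8.3]
opening: 0.524
```

>>> {"fn": "arm_command", "kwargs": {
  "steps": [
    [0,0.1,0,0,0,0],
    [0,0.2,0,0,0,0],
    [0,0.2,0,0,0,0]
  ]
}}

```text
t: 10.5
eef_pos: [595.2, 98.3, 230.5]
tcp_rot: [-3.14, 0.0, 1.525]
ft_force: [-6.1, 0.6, 8.8]
opening: 0.521
```

>>> {"fn": "arm_command", "kwargs": {
  "steps": [
    [0,0.1,0,0,0,0],
    [0,0.2,0,0,0,0],
    [0,0.2,0,0,0,0]
  ]
}}

```text
t: 10.75
eef_pos: [596.9, 98.2, 230.5]
tcp_rot: [-3.139, 0.0, 1.525]
ft_force: [-7.2, 0.6, 9.3]
opening: 0.524
```

>>> {"fn": "arm_command", "kwargs": {
  "steps": [
    [0,0.1,0,0,0,0],
    [0,0.2,0,0,0,0],
    [0,0.2,0,0,0,0]
  ]
}}

```text
t: 11.0
eef_pos: [597.9, 98.3, 230.4]
tcp_rot: [-3.136, 0.0, 1.525]
ft_force: [-16.1, 0.3, 15.5]
opening: 0.53
```

>>> {"fn": "arm_command", "kwargs": {
  "steps": [
    [0,0,0,0,0,0],
    [0,0.1,0,0,0,0],
    [0,0.1,0,0,0,0],
    [0,0.1,0,0,0,0]
  ]
}}

```text
t: 11.33
eef_pos: [598.4, 98.2, 230.3]
tcp_rot: [-3.134, 0.001, 1.525]
ft_force: [-19.2, 0.9, 16.5]
opening: 0.525
```

```bash
python3 - <<'E'
from h import *
s=state();print(s["t"],s["eef_pos"].round(1),s["tcp_rot"].round(3),s["ft_force"].round(2))
a=read_camera("scene");t=read_camera("top")
c=cv2.resize(a[185:305,170:330],None,fx=4.9,fy=4.9,interpolation=cv2.INTER_CUBIC);cv2.imwrite("pics/s5.png",c[:,:,::-1])
E
```

```text
11.3333 [598.4  98.2 230.3] [-3.134e+00  1.000e-03  1.525e+00] [-19.18   0.9   16.47]
```

View pics/s5.png

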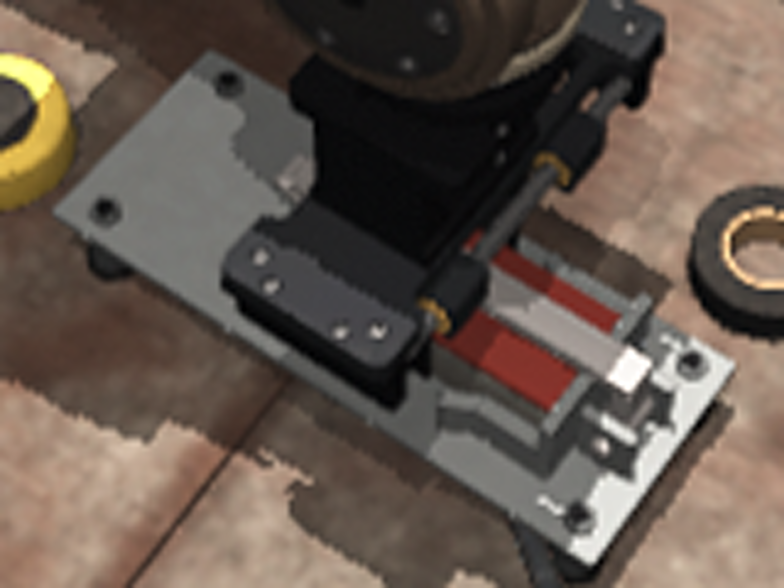

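The block's front edge is on the end stop at (560,400) and the catch's outer end, at (293,178), looks down behind the block. Next I draw it back against the tooth.

>>> {"fn": "arm_command", "kwargs": {
  "steps": [
    [0,-0.2,-0.02,0,0,0],
    [0,-0.4,-0.03,0,0,0],
    [0,-0.6,-0.04,0,0,0],
    [0,-0.8,-0.04,0,0,0],
    [0,-0.9,-0.04,0,0,0],
    [0,-0.9,-0.04,0,0,0]
  ]
}}

```text
t: 11.93
eef_pos: [591.6, 98.4, 230.5]
tcp_rot: [3.142, 0.0, 1.525]
ft_force: [-0.2, -0.3, 1.3]
opening: 0.521
```

>>> {"fn": "arm_command", "kwargs": {
  "steps": [
    [0,-0.1,0,0,0,0],
    [0,-0.2,0,0,0,0],
    [0,-0.2,0,0,0,0]
  ]
}}

```text
t: 12.18
eef_pos: [589.6, 98.6, 230.5]
tcp_rot: [-3.142, 0.0, 1.525]
ft_force: [0.9, -0.7, -0.1]
opening: 0.528
```

>>> {"fn": "arm_command", "kwargs": {
  "steps": [
    [0,-0.1,0,0,0,0],
    [0,-0.2,0,0,0,0],
    [0,-0.3,0,0,0,0],
    [0,-0.3,0,0,0,0]
  ]
}}

```text
t: 12.52
eef_pos: [586.8, 98.7, 230.5]
tcp_rot: [3.141, 0.0, 1.525]
ft_force: [3.0, -0.3, -1.0]
opening: 0.523
```

>>> {"fn": "arm_command", "kwargs": {
  "steps": [
    [0,-0.1,0,0,0,0],
    [0,-0.1,0,0,0,0],
    [0,-0.1,0,0,0,0]
  ]
}}

```text
t: 12.77
eef_pos: [586.5, 98.7, 230.7]
tcp_rot: [3.139, -0.0, 1.525]
ft_force: [6.6, 0.3, -3.9]
opening: 0.524
```

>>> {"fn": "arm_command", "kwargs": {
  "steps": [
    [0,-0.1,0,0,0,0],
    [0,-0.15,0,0,0,0],
    [0,-0.15,0,0,0,0],
    [0,-0.15,0,0,0,0]
  ]
}}

```text
t: 13.1
eef_pos: [585.8, 98.7, 231.1]
tcp_rot: [3.135, -0.0, 1.525]
ft_force: [13.8, -0.9, -3.4]
opening: 0.525
```

Stalled at 13.8 N, so the catch holds. Now I unload and release.

>>> {"fn": "arm_command", "kwargs": {
  "steps": [
    [0,0.2,0,0,0,0],
    [0,0.45,0.02,0,0,0],
    [0,0.45,0.02,0,0,0]
  ]
}}

```text
t: 13.35
eef_pos: [588.3, 98.7, 230.4]
tcp_rot: [-3.139, 0.0, 1.525]
ft_force: [-3.0, -0.4, 5.8]
opening: 0.523
```

>>> {"fn": "arm_command", "kwargs": {
  "steps": [
    [0,0,0,0,0,0],
    [0,0,0,0,0,0],
    [0,0,0,0,0,0],
    [0,0,0,0,0,0],
    [0,0,0,0,0,0],
    [0,0,0,0,0,0]
  ],
  "jaw": 8
}}

```text
t: 13.85
eef_pos: [588.7, 98.6, 230.3]
tcp_rot: [-3.142, 0.0, 1.525]
ft_force: [0.9, 0.0, 0.7]
opening: 0.834
```

>>> {"fn": "arm_command", "kwargs": {
  "steps": [
    [0,0,-1,0,0,0],
    [0,0,-3,0,0,0],
    [0,0,-6,0,0,0],
    [0,0,-10,0,0,0],
    [0,0,-14,0,0,0],
    [0,-4,-18,0,0,0],
    [0,-8,-22,0,0,0],
    [0,-12,-26,0,0,0],
    [0,-12,-26,0,0,0]
  ]
}}

```text
t: 14.6
eef_pos: [469.0, 104.0, 490.0]
tcp_rot: [3.141, 0.0, 1.525]
ft_force: [1.3, -0.6, 0.3]
opening: 0.842
```

```bash
python3 - <<'E'
from h import *
s=state();print(s["t"],s["eef_pos"].round(1),s["ft_force"].round(2))
a=read_camera("scene")
u=np.array([np.cos(-.0465),np.sin(-.0465),0]);v=np.array([-u[1],u[0],0]);o=np.array([571.2,99.5,0]);m=camera_model("scene")
for x,y,z in [(-52,8,82),(-52,-8,82),(-52,8,107),(-52,-8,107),(-4,25,68),(-4,-25,68),(2,25,68),(2,-25,68)]: print((x,y,z),((proj(m,o+x*u+y*v+[0,0,z])-[170,185]+.5)*4.9).round())
c=cv2.resize(a[185:305,170:330],None,fx=4.9,fy=4.9,interpolation=cv2.INTER_CUBIC);cv2.imwrite("pics/s6.png",c[:,:,::-1])
E
```

```text
14.6 [469. 104. 490.] [ 1.33 -0.57  0.28]
(-52, 8, 82) [294. 142.]
(-52, -8, 82) [269. 169.]
(-52, 8, 107) [292. 104.]
(-52, -8, 107) [266. 132.]
(-4, 25, 68) [418. 192.]
(-4, -25, 68) [342. 280.]
(2, 25, 68) [431. 199.]
(2, -25, 68) [355. 288.]
```

View pics/s6.png

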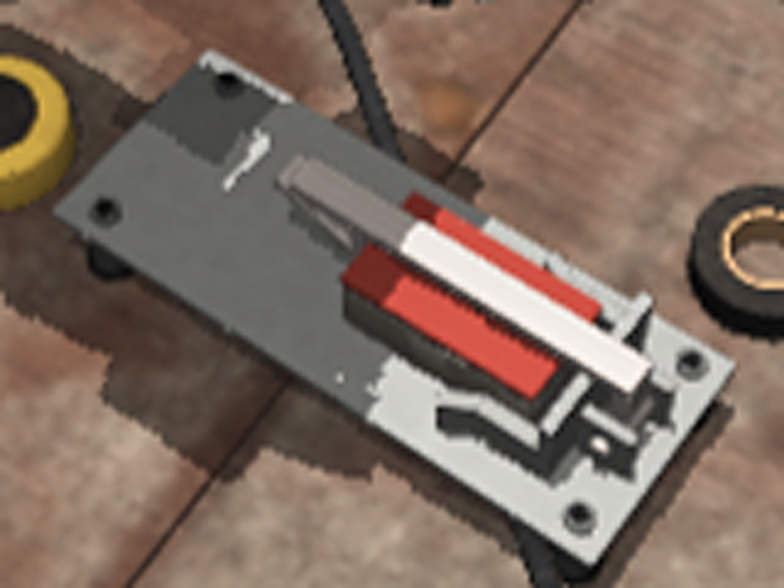

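The block sits centred in the holder: its rear corners at (415,195) and (343,280) put its centre at about x = 40 mm. The catch's outer end, at (290,165), is down behind it and the gripper is clear.

```bash
python3 -c "
from cell import *
print(job_done())"
```

```text
the job is handed in; nothing more can be done
None
```

The rubbing block is in its holder behind the dropped catch, and I have handed the job in. The arm took about 15 s of the 43 s allowed; no verdict was reported.

**What I did:**
- I gripped the block across its width about 25 mm from its rear end, inside the 15–32 mm band, and set it on the plate near the entry point.
- I slid it in under the catch until it met the end stop with about 19 N. I then drew it back until it stalled against the tooth at 13.8 N, moved it forward slightly to unload the catch, let go and lifted clear.

**Last checks:**
- **Block:** the final picture shows it in line with the lane and flat, with its centre at about holder x = 40 mm.
- **Catch:** it is down behind the block. I judged this only from the picture and from the force in the pull-back, as the joint itself could not be read.
- **Gripper:** it is well clear of the work. I saw no sign that it touched the catch, but I estimated that clearance (about 11 mm) rather than measuring it.

**Disagreements:** the top and wrist cameras differed by about 2–3 mm, so I used averages of the two. No check failed.

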